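Close the leak-test chamber and set its vent cap

TASK

Press the leak-test chamber's hinged lid fully shut until it snaps past its catch; then screw the knurled vent cap clockwise down until it bottoms out, and back it off a quarter turn so that the chamber can bleed. Finish while still gripping the cap at that setting (do not let go), with the lid still shut and the other things on the bench and on the chamber left where they are.

Things in the scene. Friction and masses are not known exactly. Their poses are not given: they have to be found in the camera images.
- chamber: leak-test chamber, a fixed grey housing 180 (x) x 300 (y) x 75 mm high. Origin: centre of its underside, on the bench; x to its back (hinge side), y to its left, z up; its front, with the spring catch (28 mm out, below the lid top), faces the robot. Left half: sample well under the hinged lid; right half: closed deck with the vent cap at x -10, y -85 mm
- lid (a joint): hinge angle of the aluminium lid: 0 shut, grows as it opens upwards; starts part open, a stiff hinge keeps it where left. Plate 186 mm from hinge axis to front edge, 154 wide, 10 thick. In the last 0.07 rad a nose on the front edge must be pushed past a spring roller (about 10 N), which from about 0.035 rad pulls it shut and holds it
- lid_hinge (a point): point on the hinge axis at the lid's mid-width, level with the lid's underside; fixed in the chamber at x +85, y +70, z 76 mm; the axis runs along the chamber's y
- lid_press (a point): point on the lid's top face, mid-width, 31 mm behind its front edge (155 mm from the hinge axis), where to push; its z is the lid's normal
- vent_cap (a joint): angle of the vent cap in rad, measured from its bottomed-out stop: 0 bottomed out (hard stop), positive = unscrewed, anticlockwise seen from above (limit 4.6). The cap starts on its thread, 2.2 to 4 rad above the stop; it rises 1 mm per rad. Turning it takes about 0.1 N m, and it stays where it is left
- cap_grip (a point): on the vertical axis of the knurled aluminium vent cap, 18 mm above its underside; turns with it. Cap: round, 42 mm wide, 32 high, on a 34 mm wide neck. Bottomed out, its underside is 25 mm above the deck, this point 118 mm above the bench. A dark rib 4 mm high on its top runs from the axis to the rim; it points to the chamber's front when the cap is bottomed out
- slot_block: dark steel block with a slot in its top, 60x50x42 mm on the bench right of the chamber; loose, not part of the job: do not move it. Origin at the centre of its underside
- specimen: flat steel dog-bone test piece 110x20x6 mm in front of the chamber; loose, not part of the job: do not move it. Origin at the centre of its underside
- ring_gauge: steel ring gauge, 64 mm across, 16 mm high, in front of the chamber; loose, not part of the job: do not move it. Origin at the centre of its underside
- screwdriver: 170 mm screwdriver lying left of the chamber; loose, not part of the job: do not move it. Origin near its middle
- oil_bottle: white 85 mm oil bottle behind the chamber; loose, not part of the job: do not move it. Origin at the centre of its underside
- weight: small brass weight, 22 mm across, 18 mm high, standing on the rear right corner of the chamber's top deck; loose, not part of the job: do not move it. Origin at the centre of its underside
- carton: cardboard carton 70x100x45 mm behind the chamber; loose, not part of the job: do not move it. Origin at the centre of its underside

How it is judged:
By the outcome, as a careful person would: the job done as asked, in the order asked, and still so for the second after the job is handed in, while the arm keeps its last pose, push and grip.
It also fails if it takes over 72 s, if anything falls off the work surface, if the arm or the gripper's body presses on something with over 40 N, if the wrist force passes 120 N, or if a joint passes its speed limit or range.

ROBOT

A 7-joint arm with a two-finger parallel gripper is mounted at the origin on the work surface. World frame = base frame: x ahead of the robot, y to its left, z up, the work surface at z = 0. Lengths are in m, angles in rad, forces in N, time in s.
With the tool pointing down it reaches from about 0.425 to 0.925 m from the base axis. Payload 6.8 kg.
Tool frame: the origin (TCP) lies midway between the tips of the shut fingers; the grasp point (between the pads) lies 19 mm behind it; z points along the fingers, y is the line along which they close (so a half turn about z gives the same grasp; the last joint's range is limited). The gripper opens to 85 mm and grips with 20 to 120 N. Pads are 22 mm wide; open, the fingers measure 114 mm over their backs; the gripper's body (76 mm by 85 mm) begins 54 mm behind the grasp point. The pads swing forward as they close: fully open they stand 13 mm farther back than shut.
Start: joints at [-1.228, 0.477, 0.022, 1.555, -0.011, 1.109, -0.083], TCP at [0.294, 0.608, 0.231] pointing down, gripper open.
Joint ranges: [-2.96, 2.96], [-0.34, 2.1], [-1.41, 1.46], [0.24, 2.44], [-1.37, 4.51], [0.17, 1.92], [-2.96, 2.96]. Speed limits (rad/s): [2.39, 2.39, 3.14, 3.14, 3.14, 3.14, 3.14].

INTERFACE

Orientations are given as a unit quaternion [w, x, y, z].
In Python, from station import bot, eyes, ticket gives the robot as it stands.
- The arm moves only by the shell command python3 -m crank 'ROWS' [FORCE]. ROWS is text: rows parted by semicolons, each of 7 numbers parted by spaces: the shift along the tool's x, y, z in units of 0.5 m (1.0 is 0.5 m), then the turn, a rotation vector about the tool's x, y, z in units of 180 degrees (1.0 is 180 degrees), then the closure, from 0 (fully open) to 1 (shut). A call has 1 to 20 rows; each row is the pose to reach, as a shift and turn from the pose commanded when the call began, along the tool's axes at that moment, turning the shorter way round; what a row does not reach only later rows make up. A row lasts 1/10 s, in which the tool goes at most 50 mm and 8.59 degrees, less where a joint would pass 70% of its speed; a pose out of reach is approached as far as the arm can. A call with a number of a shift or a turn outside -1 to 1 is refused whole. A call with a gripper value outside its range is refused whole. The fingers move at their own pace and stop on an object; FORCE is the grip in N (left out, the last holds). Time passes only in rows, so rows that repeat a pose let the fingers close. It gives the time, the measured TCP pose, the force, the opening and the grip force at its end, in the units of the state.
- bot.get_obs(): the state, without advancing time (a new reading comes with each control period).
- eyes.read_camera(name): name is "scene" or "top" or "wrist"; returns a dict with "image" (384x512x3 uint8, red, green, blue), "K" (3x3 intrinsics, pixels), "R" (3x3) and "t" (3): a world point X has camera coordinates R X + t. Camera axes: x right, y down, z forward; pixel columns grow to the right and rows downward; lengths in m; the calibration is good to about 2 mm. A picture is of the moment at which its call begins. There is no depth.
- ticket.hand_in(): hands the job in; it is judged then, once.
The state is a dict: "t": time; "q": joint angles; "joint_vel": joint speeds; "joint_torque": joint torques, N m; "eef_pos": TCP position; "tool_rot": TCP orientation; "contact_force": force on the tool from outside, world axes, zero at the start; "torque": the same for the moment, N m; "gripper_width": opening from 0.0 (shut) to 1.0 (fully open); "grasp_force": force on a finger pad.
Only numpy, scipy, OpenCV 4.12 (cv2) and the standard library are available. Lean on these libraries where they do the work, as an engineer would, in place of code of your own. Each camera call takes 0.05 s, during which the arm holds its last target. There are 200 camera calls.

## Working session

There is one attempt and no reset: what is moved stays moved. The work goes in short steps, Python scripts to look and compute and a shell command to move; the robot and the scene stay as the last step left them, time stands still between calls to the robot, and variables do not carry over. Pictures are saved under pics/ and viewed, at most 10 in all, crops included, and the job is handed in when it is done.

```bash
ls; mkdir -p pics; python3 - <<'E'
from station import bot,eyes
import cv2,numpy as np
print(bot.get_obs())
for n in("scene","top"):
    c=eyes.read_camera(n);cv2.imwrite(f"pics/{n}0.png",c["image"][:,:,::-1]);print(n,c["K"],c["R"],c["t"])
E
```

```text
pics
{'t': 0.0, 'q': array([-1.22808727,  0.47781255,  0.02231266,  1.55647975, -0.01148972,
        1.10933461, -0.08310724]), 'joint_vel': array([ 0.00013773,  0.00088214, -0.00047302, -0.00046619,  0.00307067,
        0.00049817, -0.00087106]), 'joint_torque': array([-4.83026051e-04, -5.96453047e+01,  1.60757292e+00, -2.81190580e+01,
        1.23606206e-02,  9.24974534e-03,  2.61049968e-05]), 'eef_pos': array([0.29382627, 0.60700382, 0.23030492]), 'tool_rot': array([-1.44350056e-04,  2.23479761e-01,  9.74708104e-01, -9.42210664e-04]), 'contact_force': array([-0.15218789,  0.35482244,  0.36470743]), 'torque': array([-0.0331768 , -0.01131705, -0.03907333]), 'grasp_force': 0.0, 'gripper_width': 1.0014562795710784}
scene [[351.46637039   0.         256.628159  ]
 [  0.         351.46637039 193.2003311 ]
 [  0.           0.           1.        ]] [[ 0.77978866  0.62600266  0.00709389]
 [ 0.43676429 -0.53587338 -0.72254874]
 [-0.448516    0.56653367 -0.69128359]] [-0.48641301 -0.16572682  1.13829517]
top [[456.18637691   0.         263.58624375]
 [  0.         456.18637691 189.39949471]
 [  0.           0.           1.        ]] [[ 0.02549826 -0.99954944  0.01583507]
 [-0.99144341 -0.0273137  -0.12764769]
 [ 0.12802269 -0.01244478 -0.99169316]] [0.03392359 0.5936299  1.08047103]
```

View pics/scene0.png

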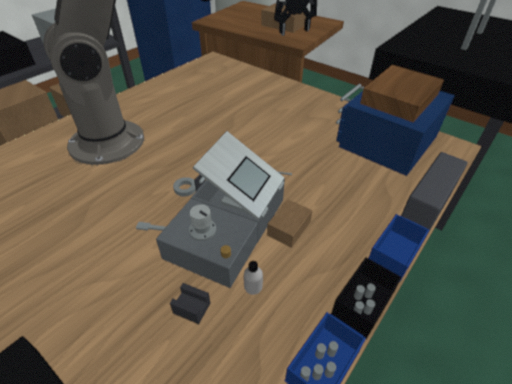

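View pics/top0.png

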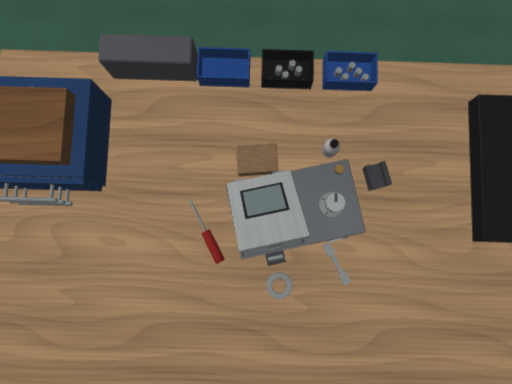

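The scene view shows the chamber around (220,230) with its lid about 45° open, and the cap at (201,217). In the top view the deck spans about (292–363, 160–245), with the cap at (334,203) and the rib pointing up the picture. The catch is at (275,257), the ring at (279,285), the specimen at (337,264) and the weight at (339,169).

```bash
python3 - <<'E'
import cv2,numpy as np
a=cv2.imread("pics/top0.png")[145:275,220:390];b=cv2.imread("pics/scene0.png")[125:285,150:320]
a=cv2.resize(a,None,fx=4.4,fy=4.4,interpolation=2);b=cv2.resize(b,None,fx=3.6,fy=3.6,interpolation=2)
cv2.imwrite("pics/a.png",a);cv2.imwrite("pics/b.png",b)
E
```

```text
(no output)
```

View pics/a.png

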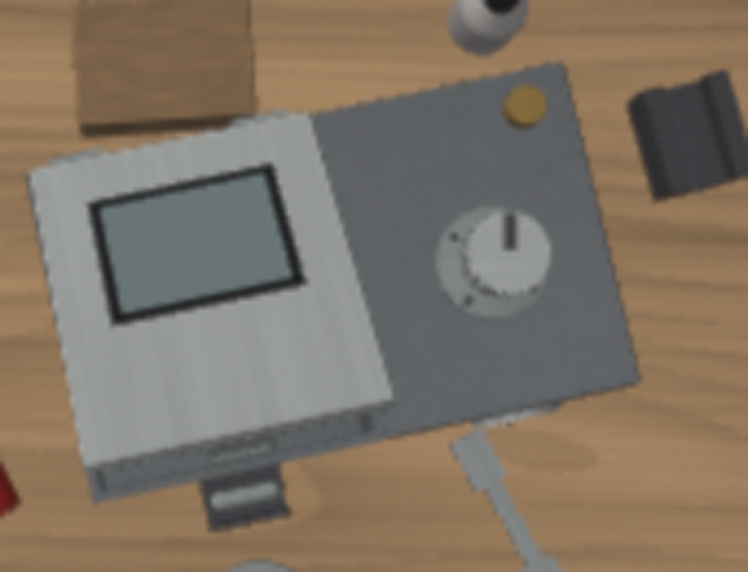

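View pics/b.png

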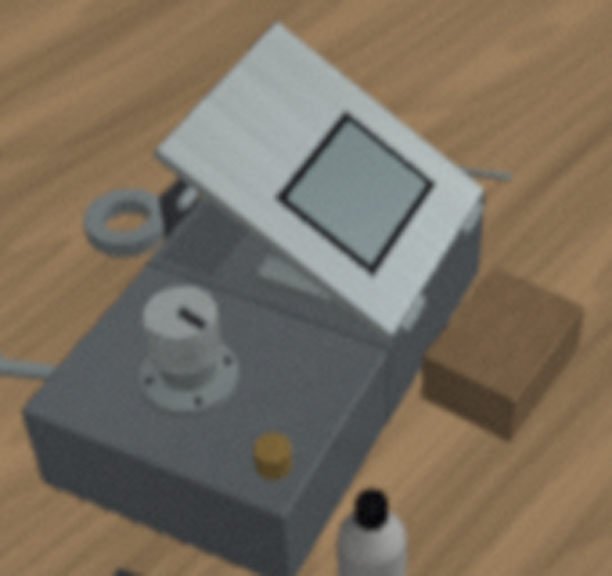

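In the crops (top at 4.4×, scene at 3.6×), the top crop has these points:
- Deck corners: (563,63), (639,381) and (93,502).
- Lid front edge: (82,467) to (388,402).
- Cap top: (508,252), with the rib tip at (510,212).

The scene crop has:
- Deck corners: (25,410) and (290,518).
- Lid front: (280,22) and (157,152).
- Cap top: (181,314).

```bash
cat > h.py <<'E'
import numpy as np
from station import bot,eyes
from scipy.spatial.transform import Rotation as Ro
def cam(n):
    return eyes.read_camera(n)
def ray(c,uv):
    d=c["R"].T@np.linalg.solve(c["K"],[uv[0],uv[1],1.]);return -c["R"].T@c["t"],d
def plane(c,uv,z):
    o,d=ray(c,uv);return o+d*(z-o[2])/d[2]
def tri(c1,u1,c2,u2):
    o,d=ray(c1,u1);p,e=ray(c2,u2)
    s=np.linalg.lstsq(np.c_[d,-e],p-o,rcond=None)[0]
    a,b=o+s[0]*d,p+s[1]*e;return (a+b)/2,np.linalg.norm(a-b)
E
python3 - <<'E'
from h import *
np.set_printoptions(precision=4,suppress=True)
T=cam("top");S=cam("scene")
a=lambda x,y:(220+(x+.5)/4.4-.5,145+(y+.5)/4.4-.5)
b=lambda x,y:(150+(x+.5)/3.6-.5,125+(y+.5)/3.6-.5)
RR,FR,FL=[plane(T,a(*p),.075) for p in((563,63),(639,381),(93,502))]
print("T",RR,FR,FL,"S",plane(S,b(290,518),.075),plane(S,b(25,410),.075))
d=RR-FR;e=FL-FR;y1=np.arctan2(d[1],d[0]);y2=np.arctan2(-e[0],e[1]);print("yaw",y1,y2,np.linalg.norm(d),np.linalg.norm(e))
yaw=(y1*180+y2*300)/480;R=Ro.from_euler('z',yaw).as_matrix()
C=np.mean([RR-R@[.09,-.15,.075],FR-R@[-.09,-.15,.075],FL-R@[-.09,.15,.075]],0);print("C",C,yaw)
W=lambda *p:C+R@np.array(p)
print("cap exp",W(-.01,-.085,.118),"tri top",tri(T,a(508,252),S,b(181,314)),"z.135:",plane(T,a(508,252),.135))
cc=plane(T,a(508,252),.135);rt=plane(T,a(510,212),.139);print("rib ang",np.arctan2(*(rt-cc)[[1,0]])-yaw)
for u,v in(((82,467),(280,22)),((388,402),(157,152))):
    p,g=tri(T,a(*u),S,b(*v));l=R.T@(p-C);print("lid corner",p,g,"local",l,"ang",np.arctan2(l[2]-.076,.085-l[0])-np.arctan2(.01,.186),np.hypot(l[2]-.076,.085-l[0]))
E
```

```text
T [ 0.6669 -0.1492  0.075 ] [ 0.4953 -0.1903  0.075 ] [0.4241 0.099  0.075 ] S [ 0.6713 -0.1446  0.075 ] [ 0.4971 -0.1874  0.075 ]
yaw 0.23469277880450998 0.24133514887098875 0.1764312404916181 0.29787825903825793
C [ 0.5461 -0.0245 -0.    ] 0.23884426009605922
cap exp [ 0.5564 -0.1094  0.118 ] tri top (array([ 0.557 , -0.109 ,  0.1341]), np.float64(0.0018308582186966874)) z.135: [ 0.5563 -0.1095  0.135 ]
rib ang -0.24990277269394312
lid corner [0.4442 0.1027 0.1778] 0.0036653609744745582 local [-0.0689  0.1476  0.1778] ang 0.5308308651500353 0.18451267861912063
lid corner [ 0.4779 -0.045   0.1736] 0.0005420582675336737 local [-0.071  -0.0038  0.1736] ang 0.5052522004326521 0.18404641620153425
```

```bash
cat >> h.py <<'E'
np.set_printoptions(precision=4,suppress=True)
C=np.array([.5461,-.0245,0]);YAW=.239;RC=Ro.from_euler('z',YAW).as_matrix()
def press(th):
    return C+RC@[.085-.155*np.cos(th)+.01*np.sin(th),.07,.076+.155*np.sin(th)+.01*np.cos(th)]
def tool():
    o=bot.get_obs();q=o["tool_rot"];return o,Ro.from_quat([q[1],q[2],q[3],q[0]])
def rows(pts):
    "shift rows from the measured pose to world points, and the turn that sets the tool upright"
    o,R=tool()
    for p in pts: print(R.inv().apply(np.array(p)-o["eef_pos"])/.5,p)
    print("q",o["q"],"yaw",np.arctan2(*R.apply([1,0,0])[[1,0]]),"z axis",R.apply([0,0,1]))
E
python3 -c "
from h import *
rows([press(.52)+[0,0,.05]])"
```

```text
[-0.8466 -0.8662  0.0391] [0.4863 0.033  0.2117]
q [-1.2281  0.4775  0.0224  1.556  -0.0115  1.1093 -0.0831] yaw 2.6908359950700533 z axis [-0.0004 -0.001  -1.    ]
```

```bash
python3 -m crank '-0.3 -0.3 0 0 0 0 1;-0.3 -0.3 0 0 0 0 1;-0.3 -0.3 0 0 0 0 1;-0.3 -0.3 0 0 0 0 1;-0.84 -0.86 0.02 0 0 0 1;-0.84 -0.86 0.02 0 0 0 1;-0.84 -0.86 0.02 0 0 0 1;-0.84 -0.86 0.02 0 0 0 1;-0.84 -0.86 0.02 0 0 0 1;-0.84 -0.86 0.02 0 0 0 1;-0.84 -0.86 0.02 0 0 0 1;-0.846 -0.866 0.04 0 0 0 1;-0.846 -0.866 0.04 0 0 0 1;-0.846 -0.866 0.04 0 0 0 1;-0.846 -0.866 0.04 0 0 0 1;-0.846 -0.866 0.04 0 0 0 1;-0.846 -0.866 0.04 0 0 0 1' 60
python3 -c "
from h import *
rows([press(t)-[0,0,.001] for t in(.55,.5,.4,.3,.2,.1,.05,0,-.03)])"
```

```text
t: 1.9
eef_pos: [0.486, 0.0352, 0.2114]
tool_rot: [0.0, 0.222, 0.975, 0.0]
contact_force: [-0.3, 0.6, -0.5]
gripper_width: -0.001
grasp_force: 0.0
[-0.0064 -0.0005  0.0938] [0.4888 0.0336 0.1645]
[ 0.0002 -0.006   0.1067] [0.4846 0.0326 0.1581]
[ 0.0121 -0.0157  0.1337] [0.4772 0.0308 0.1446]
[ 0.0217 -0.0237  0.1622] [0.4711 0.0293 0.1304]
[ 0.0291 -0.0298  0.1917] [0.4665 0.0281 0.1156]
[ 0.0343 -0.034   0.222 ] [0.4632 0.0274 0.1004]
[ 0.0359 -0.0353  0.2374] [0.4622 0.0271 0.0927]
[ 0.037  -0.0362  0.2529] [0.4615 0.0269 0.085 ]
[ 0.0374 -0.0365  0.2622] [0.4613 0.0269 0.0803]
q [-0.4818  0.1899  0.321   2.0326 -0.075   0.9296  1.0017] yaw 2.6936873685260387 z axis [ 0.0002  0.0005 -1.    ]
```

```bash
python3 -m crank '-0.003 -0.003 0.05 0 0 0 1;-0.003 -0.003 0.08 0 0 0 1;-0.003 -0.003 0.09 0 0 0 1;0 -0.006 0.106 0 0 0 1;0.006 -0.011 0.12 0 0 0 1;0.012 -0.016 0.134 0 0 0 1;0.017 -0.02 0.148 0 0 0 1;0.022 -0.024 0.162 0 0 0 1;0.026 -0.027 0.177 0 0 0 1;0.029 -0.03 0.192 0 0 0 1;0.032 -0.032 0.207 0 0 0 1;0.034 -0.034 0.222 0 0 0 1;0.034 -0.034 0.222 0 0 0 1'
python3 - <<'E'
from h import *
rows([press(.05),press(0)])
import cv2;cv2.imwrite("pics/t1.png",cam("top")["image"][:,:,::-1])
E
```

```text
t: 3.2
eef_pos: [0.4622, 0.0254, 0.0991]
tool_rot: [-0.001, 0.224, 0.975, -0.001]
contact_force: [0.3, -0.7, 0.0]
gripper_width: 0.0
grasp_force: 0.0
[0.0015 0.0032 0.0107] [0.4622 0.0271 0.0937]
[0.0025 0.0023 0.0262] [0.4615 0.0269 0.086 ]
q [-0.4332  0.3308  0.2884  2.1797 -0.1524  0.6523  1.082 ] yaw 2.6906754763862955 z axis [-0.0027 -0.0007 -1.    ]
```

```bash
python3 -m crank '0 0 0.006 0 0 0 1;0 0 0.01 0 0 0 1;0 0 0.014 0 0 0 1;0 0 0.018 0 0 0 1;0 0 0.018 0 0 0 1'
python3 -m crank '0 0 0.004 0 0 0 1;0 0 0.008 0 0 0 1;0 0 0.012 0 0 0 1;0 0 0.012 0 0 0 1'
```

```text
t: 3.75
eef_pos: [0.4632, 0.0256, 0.0912]
tool_rot: [-0.0, 0.224, 0.975, -0.0]
contact_force: [0.1, -0.0, -0.3]
gripper_width: 0.003
grasp_force: 0.0
t: 4.15
eef_pos: [0.4636, 0.0257, 0.0859]
tool_rot: [-0.0, 0.224, 0.975, 0.0]
contact_force: [-3.7, -0.4, 11.8]
gripper_width: 0.001
grasp_force: 5.5
```

```bash
python3 -m crank '0 0 0.003 0 0 0 1;0 0 0.003 0 0 0 1'; python3 -m crank '0 0 0.004 0 0 0 1;0 0 0.004 0 0 0 1'
python3 - <<'E'
from h import *
import cv2;a=cam("top");b=cam("scene")
cv2.imwrite("pics/c2.png",np.hstack([cv2.resize(a["image"][145:275,220:350],(400,400)),cv2.resize(b["image"][125:285,150:310],(400,400))])[:,:,::-1])
E
```

```text
t: 4.35
eef_pos: [0.4637, 0.0257, 0.0856]
tool_rot: [-0.0, 0.224, 0.975, 0.001]
contact_force: [-7.8, -0.2, 28.8]
gripper_width: 0.003
grasp_force: 14.5
t: 4.55
eef_pos: [0.4637, 0.0257, 0.0852]
tool_rot: [-0.0, 0.224, 0.975, 0.001]
contact_force: [-16.0, -1.3, 53.6]
gripper_width: -0.001
grasp_force: 26.4
```

View pics/c2.png

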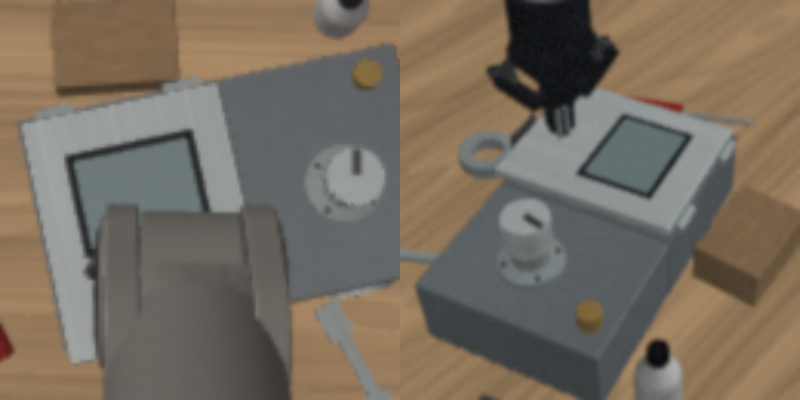

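The right half shows the lid lying flat on the housing, with the fingers on it near (560,120). The cap and weight are undisturbed. The force rose to 53 N against a hard stop, so the lid is shut. Next I retract.

```bash
python3 -m crank '0 0 -0.05 0 0 0 1;0 0 -0.1 0 0 0 1;0 0 -0.2 0 0 0 1;0 0 -0.26 0 0 0 1;0 0 -0.26 0 0 0 0;0 0 -0.26 0 0 0 0;0 0 -0.26 0 0 0 0'
python3 - <<'E'
from h import *
g=C+RC@[-.01,-.085,0]
rows([g+[0,0,.215],g+[0,0,.097]])
E
```

```text
t: 5.35
eef_pos: [0.4625, 0.0256, 0.2105]
tool_rot: [-0.001, 0.223, 0.975, -0.001]
contact_force: [-0.2, -0.4, -0.4]
gripper_width: 0.505
grasp_force: 0.0
[-0.2868 -0.1613 -0.0092] [ 0.5565 -0.1095  0.215 ]
[-0.2872 -0.161   0.2268] [ 0.5565 -0.1095  0.097 ]
q [-0.4905  0.1494  0.3339  2.0827 -0.0611  0.9208  0.9972] yaw 2.6909845552183853 z axis [-0.0022 -0.0005 -1.    ]
```

```bash
python3 -m crank '-0.287 -0.161 -0.01 0 0 0 0;-0.287 -0.161 -0.01 0 0 0 0;-0.287 -0.161 -0.01 0 0 0 0;-0.287 -0.161 -0.01 0 0 0 0;-0.287 -0.161 -0.01 0 0 0 0;-0.287 -0.161 -0.01 0 0 0 0;-0.287 -0.161 -0.01 0 0 0 0'
python3 - <<'E'
from h import *
g=C+RC@[-.01,-.085,0]
rows([g+[0,0,.097]])
import cv2;w=cam("wrist");b=cam("scene")
for n,p in(("cap",[0,0,.135]),("ripfront",[-.02,-.005,.139])):
    x=w["K"]@(w["R"]@(g+RC@p)+w["t"]);print(n,x[:2]/x[2])
cv2.imwrite("pics/c3.png",np.hstack([cv2.resize(w["image"],(448,336)),cv2.resize(b["image"][125:285,150:310],(336,336))])[:,:,::-1])
E
```

```text
t: 6.05
eef_pos: [0.5566, -0.1074, 0.2159]
tool_rot: [-0.001, 0.222, 0.975, 0.0]
contact_force: [-0.1, 0.9, -0.2]
gripper_width: 1.003
grasp_force: 0.0
[-0.0022 -0.0038  0.2378] [ 0.5565 -0.1095  0.097 ]
q [-0.2514  0.3313  0.4166  1.8561 -0.1591  0.9888  1.3553] yaw 2.6929911917090097 z axis [-0.002   0.0011 -1.    ]
cap [251.8602 201.8561]
ripfront [229.5372 187.7948]
```

View pics/c3.png

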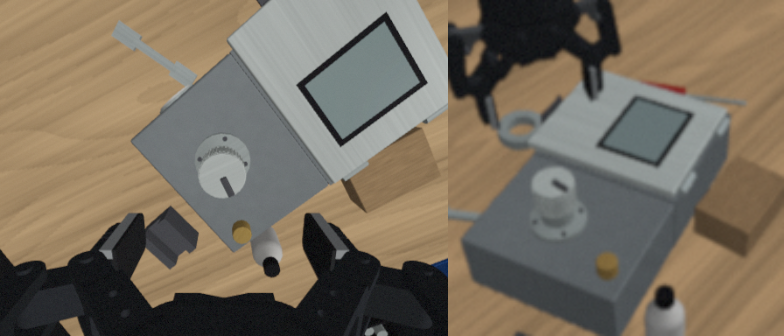

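The wrist view puts the cap top at about (253,205) in full pixels, against a prediction of (252,202), so the alignment is good. The lid is flat and shut. Now I descend and grip.

```bash
python3 -m crank '-0.002 -0.003 0.05 0 0 0 0;-0.002 -0.003 0.1 0 0 0 0;-0.002 -0.003 0.15 0 0 0 0;-0.002 -0.003 0.19 0 0 0 0;-0.002 -0.003 0.215 0 0 0 0;-0.002 -0.003 0.23 0 0 0 0;-0.002 -0.003 0.238 0 0 0 0;-0.002 -0.003 0.238 0 0 0 0' && python3 -m crank '0 0 0 0 0 0 0.4;0 0 0 0 0 0 0.5;0 0 0 0 0 0 0.6;0 0 0 0 0 0 0.7;0 0 0 0 0 0 0.8;0 0 0 0 0 0 0.8;0 0 0 0 0 0 0.8' 50
python3 -c "
from h import *
o,R=tool();print(o['torque'],o['contact_force']);rows([])"
```

```text
t: 6.95
eef_pos: [0.558, -0.111, 0.098]
tool_rot: [0.0, 0.223, 0.975, 0.0]
contact_force: [-1.1, -0.2, -0.5]
gripper_width: 0.998
grasp_force: 0.0
t: 7.65
eef_pos: [0.5586, -0.1103, 0.0988]
tool_rot: [0.001, 0.223, 0.975, 0.001]
contact_force: [-0.5, 2.6, 5.2]
gripper_width: 0.481
grasp_force: 49.7
[ 0.3917  0.1835 -0.0348] [-0.5204  2.587   5.2285]
q [-0.1937  0.4875  0.3622  1.9447 -0.2477  0.7506  1.4325] yaw 2.6914065058633048 z axis [ 0.0016  0.0011 -1.    ]
```

```bash
python3 -m crank '0.002 0 0 0 0 0.02 0.8;0.002 0 0.0002 0 0 0.05 0.8;0.002 0 0.0005 0 0 0.08 0.8;0.002 0 0.0008 0 0 0.12 0.8;0.002 0 0.001 0 0 0.16 0.8;0.002 0 0.001 0 0 0.2 0.8;0.002 0 0.0015 0 0 0.24 0.8;0.002 0 0.0018 0 0 0.28 0.8;0.002 0 0.002 0 0 0.32 0.8;0.002 0 0.0023 0 0 0.36 0.8;0.002 0 0.0025 0 0 0.4 0.8;0.002 0 0.0025 0 0 0.4 0.8'
python3 - <<'E'
from h import *
o,R=tool();print(o['torque'],o['contact_force']);rows([])
import cv2;w=cam("wrist");b=cam("scene")
cv2.imwrite("pics/c4.png",np.hstack([cv2.resize(w["image"],(448,336)),cv2.resize(b["image"][125:285,150:310],(336,336))])[:,:,::-1])
E
```

```text
t: 8.85
eef_pos: [0.556, -0.1116, 0.0974]
tool_rot: [-0.0, 0.755, 0.655, -0.001]
contact_force: [-5.7, -1.3, 10.5]
gripper_width: 0.484
grasp_force: 51.1
[-0.218   1.2434 -0.141 ] [-5.719  -1.3294 10.5392]
q [-0.4325  0.5622  0.6956  1.9641 -0.4991  0.7933  0.407 ] yaw 1.429591887628337 z axis [-0.0014 -0.0003 -1.    ]
```

View pics/c4.png

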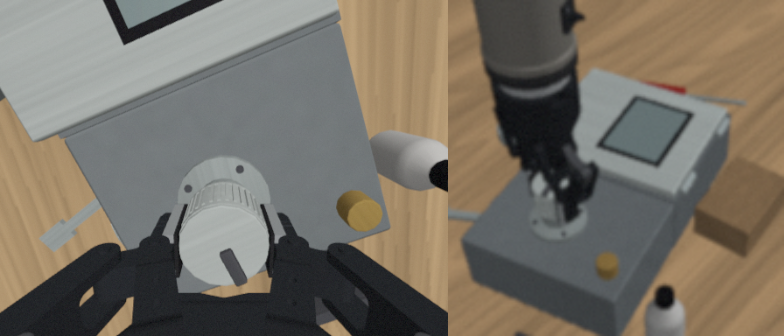

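The wrist view shows the cap between the pads with the rib in the same direction relative to the tool, (228,250)→(240,282). So the cap turns with the fingers. I continue towards the stop.

```bash
python3 -m crank '0 0 0 0 0 0.03 0.8;0 0 0 0 0 0.07 0.8;0 0 0.0002 0 0 0.11 0.8;0 0 0.0005 0 0 0.15 0.8;0 0 0.0008 0 0 0.19 0.8;0 0 0.001 0 0 0.23 0.8;0 0 0.0012 0 0 0.27 0.8;0 0 0.0015 0 0 0.31 0.8;0 0 0.0018 0 0 0.35 0.8;0 0 0.002 0 0 0.39 0.8;0 0 0.002 0 0 0.42 0.8;0 0 0.0022 0 0 0.45 0.8;0 0 0.0022 0 0 0.45 0.8'
cat > st.py <<'E'
from h import *
o,R=tool();print(o['torque'],o['contact_force']);rows([])
E
python3 st.py
```

```text
t: 10.25
eef_pos: [0.5539, -0.1092, 0.0958]
tool_rot: [-0.002, 1.0, 0.009, -0.003]
contact_force: [-12.0, 6.5, 17.5]
gripper_width: 0.477
grasp_force: 51.8
[ 1.3756  2.5591 -0.1432] [-12.0178   6.4735  17.5408]
q [-0.644   0.7364  1.0487  1.978  -0.8144  0.9336 -0.7189] yaw 0.017881514383200233 z axis [-0.0059  0.0048 -1.    ]
```

```bash
python3 -m crank '-0.002 -0.001 -0.002 0 0 0 0.8;-0.002 -0.001 -0.002 0 0 0.01 0.8;-0.002 -0.001 -0.002 0 0 0.02 0.8;-0.002 -0.001 -0.002 0 0 0.03 0.8;-0.002 -0.001 -0.002 0 0 0.03 0.8'; python3 st.py
python3 -m crank '0 0 0 0 0 0.01 0.8;0 0 0 0 0 0.02 0.8;0 0 0 0 0 0.02 0.8'; python3 st.py
```

```text
t: 10.75
eef_pos: [0.5538, -0.1089, 0.0961]
tool_rot: [-0.002, 0.999, -0.037, -0.002]
contact_force: [-6.7, 3.4, 4.9]
gripper_width: 0.477
grasp_force: 51.3
[0.6964 1.4011 0.0053] [-6.6999  3.4478  4.9049]
q [-0.6563  0.7495  1.0703  1.9801 -0.8333  0.9434 -0.7949] yaw -0.07422024000660905 z axis [-0.0043  0.0032 -1.    ]
t: 11.05
eef_pos: [0.5538, -0.1088, 0.096]
tool_rot: [-0.002, 0.998, -0.068, -0.002]
contact_force: [-6.9, 3.8, 5.6]
gripper_width: 0.481
grasp_force: 51.3
[ 0.7836  1.384  -0.0386] [-6.8987  3.7988  5.5792]
q [-0.6629  0.7596  1.0842  1.9804 -0.8467  0.9523 -0.8461] yaw -0.1370108089996465 z axis [-0.0043  0.0034 -1.    ]
```

```bash
for i in 1; do python3 -m crank '0 0 0 0 0 0.01 0.8;0 0 0 0 0 0.02 0.8;0 0 0 0 0 0.02 0.8'; python3 st.py; done
python3 -m crank '0 0 0 0 0 0.01 0.8;0 0 0 0 0 0.02 0.8;0 0 0 0 0 0.02 0.8'|tail -2; python3 st.py
```

```text
t: 11.35
eef_pos: [0.5538, -0.1086, 0.096]
tool_rot: [-0.002, 0.995, -0.1, -0.002]
contact_force: [-6.6, 4.3, 4.7]
gripper_width: 0.482
grasp_force: 51.3
[ 0.8059  1.2835 -0.0646] [-6.6411  4.2672  4.6732]
q [-0.6693  0.7698  1.0979  1.9807 -0.8598  0.9615 -0.8974] yaw -0.19964214126965757 z axis [-0.0044  0.0036 -1.    ]
gripper_width: 0.479
grasp_force: 51.3
[0.7877 1.3431 0.871 ] [-6.9858  2.7411  5.1221]
q [-0.6756  0.7801  1.1112  1.9806 -0.8718  0.9706 -0.9475] yaw -0.2597762202668744 z axis [-0.0049  0.0033 -1.    ]
```

The reaction torque jumped from −0.06 to +0.87 N m between yaw −0.20 and −0.26, which is the stop and agrees with the 2.89 rad estimate. I check the rib angle against the chamber.

```bash
cat > rib.py <<'E'
from h import *
import cv2,sys
def rib(zt,name):
    w=cam("wrist");g=C+RC@[-.01,-.085,zt]
    P=lambda p:(lambda x:x[:2]/x[2])(w["K"]@(w["R"]@p+w["t"]))
    c=np.array([P(g+.017*np.array([np.cos(a),np.sin(a),0])) for a in np.linspace(0,6.28,24)])
    m=np.zeros(w["image"].shape[:2],np.uint8);cv2.fillPoly(m,[c.astype(np.int32)],255)
    gr=cv2.cvtColor(w["image"],cv2.COLOR_RGB2GRAY);m=((gr<100)&(m>0)).astype(np.uint8)
    n,l,s,_=cv2.connectedComponentsWithStats(m);k=1+np.argmax(s[1:,4]);v,u=np.nonzero(l==k)
    X=np.array([plane(w,p,zt+.004)[:2] for p in zip(u,v)]);d=X.mean(0)-g[:2]
    e=np.linalg.svd(X-X.mean(0),full_matrices=False)[2][0];e*=np.sign(e@d)
    print(len(X),"rib centroid",d,"axis angle vs front",(np.arctan2(e[1],e[0])-YAW-np.pi+np.pi)%(2*np.pi)-np.pi)
    cv2.imwrite("pics/"+name,cv2.resize(w["image"][150:384,100:400],None,fx=2,fy=2)[:,:,::-1])
rib(float(sys.argv[1]),sys.argv[2])
E
python3 rib.py .132 r1.png; python3 st.py
```

```text
532 rib centroid [-0.006  -0.0013] axis angle vs front -0.01513982661633495
[0.7659 1.3217 0.9254] [-6.3739  3.8565  5.0834]
q [-0.6755  0.7799  1.111   1.9807 -0.8717  0.9705 -0.947 ] yaw -0.2591832710923945 z axis [-0.0048  0.0033 -1.    ]
```

View pics/r1.png

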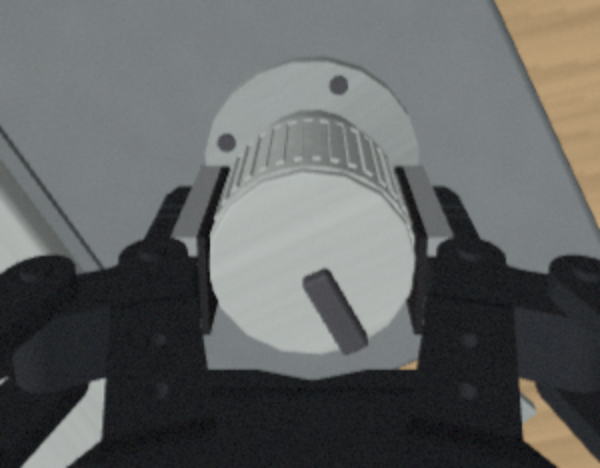

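The rib at (320,275)→(355,345) points to the chamber's front, −0.015 rad off, so the cap is bottomed. Now I back off 90°.

```bash
python3 -m crank '0 0 0 0 0 -0.02 0.8;0 0 -0.0003 0 0 -0.05 0.8;0 0 -0.0005 0 0 -0.09 0.8;0 0 -0.0008 0 0 -0.13 0.8;0 0 -0.001 0 0 -0.17 0.8;0 0 -0.0013 0 0 -0.21 0.8;0 0 -0.0015 0 0 -0.25 0.8;0 0 -0.0018 0 0 -0.29 0.8;0 0 -0.002 0 0 -0.33 0.8;0 0 -0.0023 0 0 -0.37 0.8;0 0 -0.0026 0 0 -0.41 0.8;0 0 -0.0029 0 0 -0.45 0.8;0 0 -0.0031 0 0 -0.48 0.8;0 0 -0.0031 0 0 -0.5 0.8;0 0 -0.0031 0 0 -0.5 0.8'
python3 rib.py .1336 r2.png; python3 st.py
```

```text
t: 13.2
eef_pos: [0.5556, -0.1115, 0.0978]
tool_rot: [0.001, 0.794, 0.608, -0.0]
contact_force: [1.8, -5.0, -5.2]
gripper_width: 0.478
grasp_force: 51.3
554 rib centroid [ 0.0023 -0.0052] axis angle vs front 1.5151823167944531
[-1.0362 -0.1768  0.0974] [ 1.5085 -4.8581 -6.8546]
q [-0.4572  0.5717  0.7303  1.9675 -0.5255  0.7991  0.308 ] yaw 1.3064231895774376 z axis [ 0.0001 -0.0016 -1.    ]
```

```bash
python3 -m crank '0 0 0.0005 0 0 -0.006 0.8;0 0 0.001 0 0 -0.013 0.8;0 0 0.001 0 0 -0.013 0.8;0 0 0.001 0 0 -0.013 0.8'
python3 rib.py .1336 r3.png; python3 st.py
python3 - <<'E'
from h import *
import cv2;b=cam("scene");t=cam("top")
cv2.imwrite("pics/c5.png",np.hstack([cv2.resize(t["image"][130:300,180:400],(440,340)),cv2.resize(b["image"][125:325,130:330],(340,340))])[:,:,::-1])
E
```

```text
t: 13.65
eef_pos: [0.5557, -0.1115, 0.0977]
tool_rot: [0.001, 0.782, 0.624, -0.0]
contact_force: [0.1, -5.9, -2.3]
gripper_width: 0.48
grasp_force: 51.6
557 rib centroid [ 0.0026 -0.0052] axis angle vs front 1.5471574231189944
[-1.1974  0.0619  0.0237] [-0.7492 -6.6125 -2.1598]
q [-0.4501  0.5685  0.7199  1.9669 -0.5173  0.7964  0.341 ] yaw 1.3470193438694873 z axis [ 0.0001 -0.0016 -1.    ]
```

View pics/c5.png

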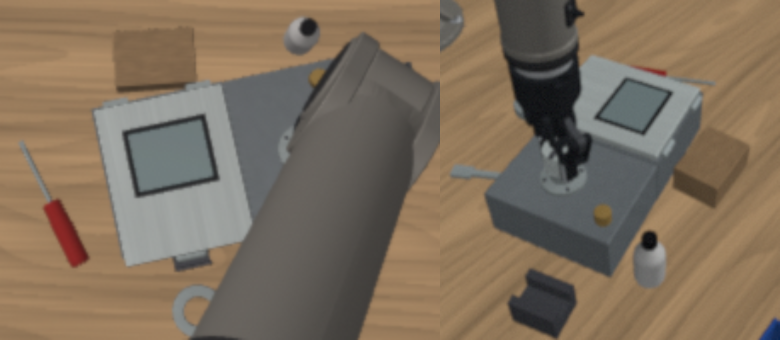

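The lid is flat and latched at (170,160), and every bystander object is where it started. The rib is 1.56 rad from its bottomed reading, with the cap still gripped. I hand in.

```bash
python3 -c "
from station import ticket
print(ticket.hand_in())"
```

```text
the job is handed in; nothing more can be done
None
```

I pressed the lid shut to its hard stop, screwed the cap down until it bottomed out, then backed it off about 1.56 rad (a quarter turn, read from the rib); the job is handed in with the cap still gripped and nothing else visibly moved.

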